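# Clear and level the sprung instrument stand

### The arm

A 6-joint arm with a two-finger parallel gripper is mounted at the origin on a cart in front of the work surface, level with it; the furniture and walls round the work are solid. World frame = base frame: x ahead of the robot, y to its left, z up, the work surface at z = 0. Lengths are in mm, angles in rad, forces in N, time in s.
With the tool pointing down it reaches from about 350 to 975 mm from the base axis. Payload 4.9 kg.
Tool frame: the origin (TCP) lies between the finger pads, 19 mm behind the fingertips; this is the grasp point; z points along the fingers, y is the line along which they close (so a half turn about z gives the same grasp; the last joint's range is limited). The gripper opens to 85 mm and grips with 20 to 120 N. Pads are 22 mm wide; open, the fingers measure 114 mm over their backs; the gripper's body (76 mm by 85 mm) begins 54 mm behind the grasp point. The pads swing forward as they close: fully open they stand 13 mm farther back than shut.
Start: joints at [-1.362, 0.053, 1.613, -0, 1.476, -0.119], TCP at [201.22, -591.703, 250.004] pointing down, gripper open.
Joint ranges: [-3.01, 3.01], [-1.01, 2.22], [0.06, 2.58], [-1.02, 4.17], [0.09, 2.62], [-3.14, 3.14]. Speed limits (rad/s): [2.57, 2.57, 3.14, 3.14, 3.14, 3.14].

### API

Orientations are given as a unit quaternion [x, y, z, w].
In Python, from rig import ctrl gives the robot as it stands.
- The arm moves only by the shell command python3 -m crank 'ROWS' [OPENING] [FORCE]. ROWS is JSON, a list of rows, each an object of numbers: "x", "y", "z": the shift along the tool's x, y, z in mm; "wx", "wy", "wz": the turn, a rotation vector about the tool's x, y, z in rad. A call has 1 to 10 rows; each row shifts and turns the commanded pose from where the row before left it, along the tool's axes as they then stand; what a row does not reach is not made up. A row lasts 1/8 s, in which the tool goes at most 62.5 mm and 10.7 degrees, less where a joint would pass 70% of its speed; a pose out of reach is approached as far as the arm can. A call is refused whole if a number of a shift passes 62.5 or a number of a turn 0.188, either way. A call with a gripper value outside its range is refused whole. OPENING is the opening, from -1 (shut) to 1 (fully open), so that 0 is half open, set as the call begins (- or left out, the last holds). The fingers move at their own pace and stop on an object; FORCE is the grip in N (left out, the last holds). Time passes only in rows, so rows that do not move let the fingers close. It gives the time, the measured TCP pose, the force and the opening at its end, in the units of the state.
- ctrl.sense(): the state, without advancing time (a new reading comes with each control period).
- ctrl.snapshot(name): name is "side" or "top" or "wrist"; returns a dict with "pixels" (384x512x3 uint8, red, green, blue), "z_map" (384x512 float32, mm along the optical axis (not along the pixel's ray), 0 where there is no reading), "camera_matrix" (3x3 intrinsics, pixels), "dist" ([k1, k2, p1, p2, k3] as OpenCV has them; the pictures are not rectified), "position" and "orientation" of the camera in the world. Camera axes: x right, y down, z forward; pixel columns grow to the right and rows downward; lengths in mm; the calibration is good to about 2 mm. A picture is of the moment at which its call begins.
- ctrl.hand_in(): hands the job in, once; it reports no verdict.
The state is a dict: "t": time; "qpos": joint angles; "joint_velocities": joint speeds; "effort": joint torques, N m; "eef_pos": TCP position; "ee_rot": TCP orientation; "ft_force": force on the tool from outside, world axes, zero at the start; "wrist_torque": the same for the moment, N m; "width": finger opening in mm.
Only numpy, scipy, OpenCV 4.12 (cv2) and the standard library are available. Lean on these libraries where they do the work, as an engineer would, in place of code of your own. Each camera call takes 0.05 s, during which the arm holds its last target. There are 200 camera calls.

### The job

Take the scraper block and wipe the three porcelain chips off the stand's plate with it (never with the fingers), then put the block down on the bench. Lay the spirit level on the cleared plate, along the plate's length, and let go of it. Then grip the stand's levelling knob, press it down until the foot stands firmly on its pad, turn it until the bubble sits centred between the two lines of the vial, and finish while still gripping and pressing the knob; leave the other glassware and bottles as they stand.

Things in the scene. Friction and masses are not known exactly. Their poses are not given: they have to be found in the camera images.
- stand: Foundation of the levelling stand, bolted to the bench: grey painted slab 110 x 320 x 12 mm. Origin: centre of its underside. Own y runs along its length: the pivot (fixed height) is at the +y end, the levelling knob and foot at the -y end. It does not move.
- plate_mid (a point): Point on the upper face of the stand's dark steel plate, on its centre line in the middle of the area to clear, 57 mm above the bench when level. The plate is 110 wide (own x) x 320 long (own y) x 12 mm thick; this point is 120 mm from its +y end (pivot end) and 170 mm from the knob axis, which lies towards -y. Own z: the plate's upward normal.
- knob: Grey plastic levelling knob on the plate's -y end: a flange 60 mm across, 6 mm thick, with an upright grip bar 20 thick (own x) x 52 long (own y) x 28 mm tall. Origin: axis, flange underside, 13 mm above the plate unpressed. Own z up. It gives 10 mm downward on its screw against a spring (1.5 N/mm), then is solid; with the plate it sinks up to about 20 mm. Foot on its pad, 2 mm further adds 3 N.
- knob_grip (a point): Point on the knob axis inside the grip bar, 26 mm above the knob's origin (20 mm above the flange): good place for the TCP, with the fingers closing across the bar along own x and the fingertips just above the flange. Own axes as the knob's.
- screw (a joint): Turn of the knob in rad, growing clockwise seen from above (limits -2.2 to 2.2); it stays where it is left. Clockwise screws the foot out by 2.6 mm per rad: with the foot on its pad the knob end of the plate (280 mm from the pivot), and the knob, rise by as much. Level lies 0.3 to 1.4 rad clockwise of the start.
- foot: Steel levelling foot under the knob end of the plate, a rod with a 16 mm ball end. Origin: the lowest point of the ball. Moves with the plate and the screw.
- pad: Steel disc 32 mm across on the foundation under the foot, fixed. Origin: centre of its upper face. Its height differs from one setting to the next, so the right screw position can be seen only from the bubble.
- level: Aluminium spirit level, a bar 26 wide (own x) x 160 long (own y) x 40 mm tall, 0.45 kg, with black ends; it stands upright on the bench. Origin: centre of its underside; own z up. Grasp it across its 26 mm width.
- vial (a point): Centre of the level's clear vial, halfway along the level on its upper face (40 mm above the underside). The vial is 60 mm long along own y, with two thin black lines 10.5 mm either side of the centre and a white bubble 16 mm long; a tube of radius 7 mm stands above the upper face.
- bubble (a joint): Position of the bubble along the level's own +y from the centre of the vial, in m (0 centred, stops at -0.020 and 0.020). It moves towards the higher end, 2 mm for each milliradian of tilt (about 19 mm per rad of the screw), and takes about 1 s to settle.
- scraper: Scraper block: wooden grip on a black rubber sole, 110 wide (own x, the wiping edge) x 26 thick (own y) x 70 mm tall, 0.25 kg, standing upright on its sole on the bench. Origin: centre of the sole's underside; own z up. Grasp it across the 26 mm thickness.
- chip_1: Flat porcelain chip, about 29 x 37 x 6 mm (solid core 26 x 32 x 5 mm), 14 g, lying loose on the plate, between the knob and the other chips. Origin: underside, near the middle.
- chip_2: Second such chip, lying on the plate nearer the pivot.
- chip_3: Third such chip, lying on the plate nearest the pivot end.
- dark_vial: Bystander: small dark glass vial lying on the bench, 24 x 58 x 24 mm. Origin: underside. Leave alone.
- stopper: Bystander: cork stopper, 29 mm across, 26 mm high, standing on the bench. Origin: centre of the underside. Leave alone.
- dropper_bottle: Bystander: dropper bottle, 49 mm across, 107 mm high, standing behind. Origin: centre of the underside. Leave alone.
- reagent_small: Bystander: small capped reagent bottle, 49 mm across, 95 mm high, standing behind. Origin: centre of the underside. Leave alone.
- crucible: Bystander: porcelain crucible, 45 mm across, 36 mm high, standing behind. Origin: centre of the underside. Leave alone.
- plate (a joint): Tilt of the plate in rad about its hinge (along own x, 44 mm above the bench, 110 mm from plate_mid towards +y); 0 is parallel to the bench, positive: knob end high. Springs lift the knob end: unpressed it rests at its stop 0.022 (6 mm high) and never reads level. 5 to 9 N on the knob brings the foot down to its pad.
There are look-alikes about, which are no part of the job. Leave any pink or turquoise look-alike of the chip_3 alone.

How it is judged (in metres and radians):
On the way, in this order (a step that is already met when the one before it is completed fails the run):
1. The scraper is held, its sole on the plate or just above it (contact force between the fingers and scraper above 2 N and z of scraper in the frame of plate_mid between -0.008 and 0.012 m and horizontal distance between scraper and plate_mid below 0.2 m), for 0.1 s.
2. All three chips are off the plate (height (world z) of each of chip_1, chip_2, chip_3 below 0.035 m), for 0.1 s.
3. The spirit level lies on the plate along its length and has been let go (z of vial in the frame of plate_mid between 0.036 and 0.045 m and horizontal distance between level and plate_mid below 0.07 m and angle between the y axis of level and the y axis of plate_mid, either way round below 0.3 rad and contact force between each of the arm, the fingers and level below 0.05 N), for 0.2 s.
At the end, for the whole second after the job is handed in: Fingers still gripping the knob (over 3 N), foot on its pad with over 1.5 N, bubble within 3.5 mm of the vial's centre, level lying free on the plate (within 70 mm of plate_mid, 0.3 rad of its length), all chips below 35 mm, scraper at rest on the bench (below 30 mm), clear of the stand (all of step 2 and all of step 3 and value of joint bubble between -0.0035 and 0.0035 m and contact force between foot and pad above 1.5 N and contact force between the fingers and knob above 3 N and height (world z) of scraper below 0.03 m and linear speed of scraper below 0.02 m/s and contact force between scraper and stand below 0.05 N); the arm keeps its last pose, push and grip.
It fails at once if a chip is touched with the gripper (contact force between the fingers and chip_1 above 0.5 N or contact force between the fingers and chip_2 above 0.5 N or contact force between the fingers and chip_3 above 0.5 N).
It fails at once if a bystander is pushed more than 30 mm from its place (distance of any of dark_vial, stopper, dropper_bottle, reagent_small, crucible from where it was at the start of the episode above 0.03 m).
It also fails if it takes over 72 s, if anything falls off the work surface, if the arm or the gripper's body presses on something with over 40 N, if the wrist force passes 120 N, or if a joint passes its speed limit or range.

## Working session

There is one attempt and no reset: what is moved stays moved. The work goes in short steps, Python scripts to look and compute and a shell command to move; the robot and the scene stay as the last step left them, time stands still between calls to the robot, and variables do not carry over. Pictures are saved under pics/ and viewed, on a budget of 10 in all, crops included, one or two more only if the job needs it, and the job is handed in when it is done.

```bash
ls; mkdir -p pics
cat > h.py <<'E'
from rig import ctrl
import numpy as np, cv2, json
from scipy.spatial.transform import Rotation as R
def snap(n,f=None):
    s=ctrl.snapshot(n)
    if f: cv2.imwrite('pics/'+f, cv2.cvtColor(s['pixels'],cv2.COLOR_RGB2BGR))
    return s
def cloud(s):
    K=np.array(s['camera_matrix']);d=np.array(s['dist'],float);z=s['z_map']
    h,w=z.shape
    uv=np.stack(np.meshgrid(np.arange(w),np.arange(h)),-1).reshape(-1,1,2).astype(np.float32)
    n=cv2.undistortPoints(uv,K,d).reshape(h,w,2)
    P=np.dstack([n*z[...,None],z])
    return P@R.from_quat(s['orientation']).as_matrix().T+np.array(s['position'])
def load(n):
    import pickle; return pickle.load(open(n,'rb'))
E
python3 - <<'E'
from h import *
import pickle
ims=[]
for n in ('side','top'):
    s=snap(n); pickle.dump(s,open(n+'0.pkl','wb')); print(n,s['position'],R.from_quat(s['orientation']).as_matrix().round(2).tolist(),s['camera_matrix'],s['dist'])
    cv2.imwrite(f'pics/{n}0.png',cv2.resize(cv2.cvtColor(s['pixels'],cv2.COLOR_RGB2BGR),(800,600)))
print(ctrl.sense())
E
```

```text
pics
side [407.55018554 806.64244591 899.54371462] [[-0.98, -0.14, 0.17], [-0.22, 0.67, -0.71], [-0.02, -0.73, -0.69]] [[479.88035863   0.         258.40569664]
 [  0.         479.88035863 192.1437565 ]
 [  0.           0.           1.        ]] [0.00513204 0.         0.         0.         0.        ]
top [ 447.76524416  -19.91914351 1254.38792649] [[-0.01, -0.99, 0.11], [-1.0, 0.01, 0.0], [-0.0, -0.11, -0.99]] [[406.02866532   0.         253.48411832]
 [  0.         406.02866532 190.36167671]
 [  0.           0.           1.        ]] [0.03651642 0.         0.         0.         0.        ]
{'t': 0.1, 'qpos': array([-1.36199220e+00,  5.32975672e-02,  1.61415567e+00, -1.21965118e-05,
        1.47600817e+00, -1.19009375e-01]), 'joint_velocities': array([ 5.74371815e-04, -1.44746224e-03, -4.74327494e-03,  4.40833945e-05,
       -4.49978621e-04, -3.77904777e-04]), 'effort': array([ 1.71995166e-04, -3.94905710e+01, -3.71361351e+01, -1.52842981e-04,
        3.95689261e-03, -1.48895552e-06]), 'eef_pos': array([ 201.11456225, -591.197523  ,  248.88237094]), 'ee_rot': array([ 9.86596809e-01,  1.63174334e-01, -4.80011900e-05, -9.33162675e-04]), 'ft_force': array([0.28085053, 0.07453897, 0.85125472]), 'wrist_torque': array([ 0.00041798, -0.02254216, -0.00184088]), 'width': 85.2644634329806}
```

View pics/top0.png

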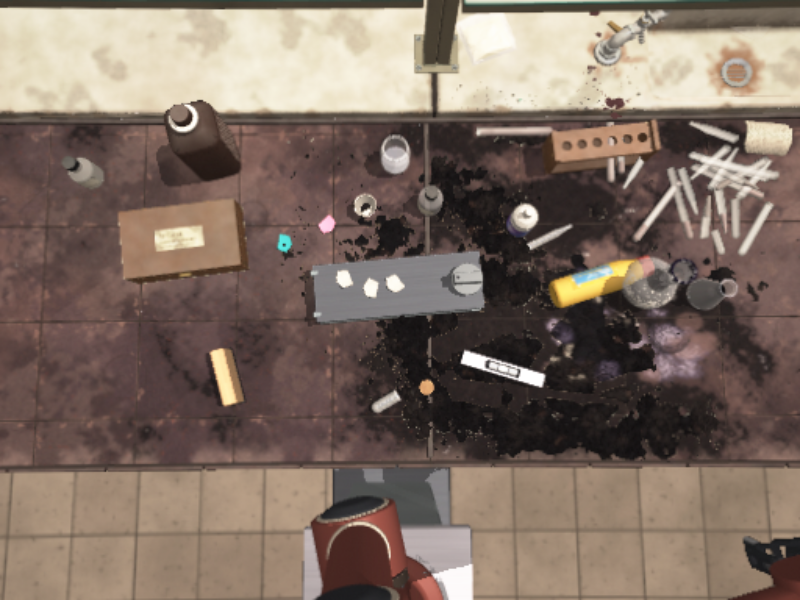

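View pics/side0.png

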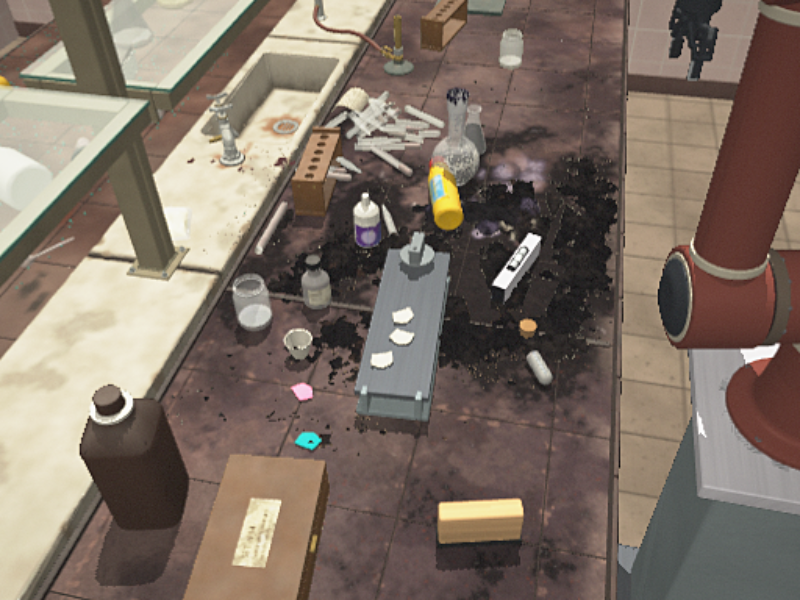

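Top view (800-px scale): the stand is centred at (398,287) with the knob at (467,279). The white chips on the plate are at (394,284), (371,288) and (344,279). The scraper is at (226,377), the level at (503,368), the dark vial at (386,401) and the stopper at (427,387). The pink (327,224) and turquoise (285,243) look-alikes lie on the bench and stay out of this; only the white ones on the plate fit the description.

Run:
```python
from h import *
s=load('top0.pkl');P=cloud(s);im=s['pixels'];hsv=cv2.cvtColor(im,cv2.COLOR_RGB2HSV)
f=1.5625
def rep(name,u0,v0,u1,v1,zlo,zhi,extra=None):
    m=np.zeros(im.shape[:2],bool);m[int(v0/f):int(v1/f),int(u0/f):int(u1/f)]=1
    m&=(P[...,2]>zlo)&(P[...,2]<zhi)
    if extra is not None:m&=extra
    q=P[m]; 
    r=cv2.minAreaRect(q[:,:2].astype(np.float32))
    print(name,len(q),'med',np.median(q,0).round(1),'rect c',np.round(r[0],1),'size',np.round(r[1],1),'ang',round(r[2],1))
    return q
rep('bench',230,430,330,460,-30,30)
rep('scraper',190,330,260,420,50,90)
rep('level',440,335,560,400,25,70)
q=rep('plate',300,240,500,340,40,75)
A=np.c_[q[:,:2],np.ones(len(q))];
rep('knobtop',435,255,490,305,85,110)
rep('flange',435,255,490,305,72,86)
white=(hsv[...,1]<60)&(hsv[...,2]>190)
for n,b in dict(c1=(384,272,408,296),c2=(360,274,383,300),c3=(332,266,356,290)).items():
    rep(n,*b,40,90,white)
rep('vial',365,385,405,418,8,40); rep('stopper',415,375,440,400,10,40)
rep('crucible',345,185,385,225,15,60);rep('dropper',410,175,450,220,40,150)
rep('pink',315,212,340,236,-5,30,(hsv[...,1]>80)&(hsv[...,2]>180))
rep('turq',270,230,296,256,-5,30,(hsv[...,1]>100)&(hsv[...,2]>120))
rep('box',110,190,255,290,30,200)
rep('yellow',540,250,660,310,20,120)
for x in (650,680,710):pass
```

```text
bench 1211 med [307.1 208.4   0.4] rect c [307. 210.] size [192.   54.3] ang 89.5
scraper 376 med [438.7 299.3  69.5] rect c [438.4 301.6] size [105.5  26.8] ang 15.3
level 490 med [ 448.  -218.2   40.3] rect c [ 449.  -218.7] size [161.5  25.9] ang 73.0
plate 3652 med [601.6  -8.6  60.3] rect c [605.2 -19.5] size [110.5 323.4] ang 4.5
knobtop 129 med [ 613.5 -148.9  107.1] rect c [ 618.2 -151.7] size [51.7 48.2] ang 59.0
flange 175 med [ 604.5 -149.3   81.8] rect c [ 615.1 -149.8] size [56.9 55.2] ang 4.0
c1 92 med [610.6 -14.7  63.9] rect c [610.2 -15. ] size [32.4 26.3] ang 38.6
c2 86 med [602.6  29.7  63. ] rect c [602.9  31.1] size [26.5 33.2] ang 78.8
c3 86 med [620.8  80.2  62.5] rect c [620.5  79.9] size [31.  30.9] ang 86.3
vial 143 med [386.9   2.1  21.3] rect c [388.6   0.4] size [22.5 65.9] ang 30.4
stopper 97 med [413.1 -73.2  24.6] rect c [415.7 -73.7] size [42.5 42. ] ang 89.7
crucible 89 med [779.3  43.4  29.3] rect c [769.   41.4] size [40.4 42.3] ang 89.6
dropper 210 med [771.9 -84.7  60.6] rect c [775.5 -86.2] size [46.9 42.2] ang 78.9
pink 19 med [740.6 119.4   3. ] rect c [738.7 119.3] size [28.3 33.8] ang 39.8
turq 76 med [702.2 205.    4.9] rect c [702.  205.1] size [28.1 31.9] ang 62.0
box 3541 med [695.3 387.3  70.1] rect c [698.8 391.6] size [142.6 223. ] ang 6.6
yellow 1547 med [ 606.8 -435.9   55.1] rect c [ 610.  -413.1] size [102.7 194.3] ang 1.0
```

```bash
cat >> h.py <<'E'
def yaw(st=None):
    st=st or ctrl.sense(); m=R.from_quat(st['ee_rot']).as_matrix(); return np.arctan2(m[1,0],m[0,0])
def to(*targets):
    """targets (x,y,z,yaw): tool-frame shift from each to next, turn made first"""
    st=ctrl.sense(); p=np.array(st['eef_pos']); y=yaw(st)
    print('t',round(st['t'],2),'pos',p.round(1),'yaw',round(y,3),'F',np.round(st['ft_force'],1),'w',round(st['width'],1))
    for x_,y_,z_,w in targets:
        d=np.array([x_,y_,z_])-p; c,s=np.cos(w),np.sin(w)
        t=np.array([d[0]*c+d[1]*s,d[0]*s-d[1]*c,-d[2]])
        print('wz',round(y-w,3),'shift',t.round(1),'rows>=',round(np.linalg.norm(t)/62.5,2))
        p=np.array([x_,y_,z_]);y=w
E
python3 - <<'E'
from h import *
to((430,-300,250,.267),(438.5,301.5,160,.267))
s=load('side0.pkl');im=cv2.cvtColor(s['pixels'],cv2.COLOR_RGB2BGR)
c=im[150:290,175:305]; cv2.imwrite('pics/c1.png',cv2.resize(c,None,fx=4.2,fy=4.2,interpolation=cv2.INTER_CUBIC))
for n in('side','top'):
    P=cloud(load(n+'0.pkl')); mid=np.array([602.1,20.4]); u=np.array([-.0785,.9969]);v=np.array([.9969,.0785])
    d=P[...,:2]-mid; a=d@v;b=d@u
    for lo,hi in((80,90),(90,100),(100,106),(106,112),(112,118),(118,124),(124,135)):
        print(n,lo,[ (round(float(np.percentile(P[...,2][m],90)),1) if (m:=((b>lo)&(b<hi)&(a>x)&(a<x+12)&(P[...,2]>-10)&(P[...,2]<120))).sum()>0 else None) for x in range(-66,66,12)])
E
```

```text
t 0.1 pos [ 201.1 -591.2  248.9] yaw 0.328 F [0.3 0.1 0.9] w 85.3
wz 0.061 shift [ 297.6 -220.5   -1.1] rows>= 5.93
wz 0.0 shift [ 166.9 -577.9   90. ] rows>= 9.73
side 80 [3.0, 59.3, 59.4, 59.3, 60.2, 59.3, 58.9, 59.3, 59.9, 60.0, 54.7]
side 90 [1.1, 59.0, 59.4, 57.7, 58.1, 58.8, 58.5, 57.9, 59.0, 58.9, 55.5]
side 100 [3.1, 58.5, 58.7, 58.5, 58.2, 57.8, 57.6, 58.5, 59.5, 58.8, 15.4]
side 106 [2.3, 57.8, 58.0, 57.9, 57.9, 56.6, 58.9, 57.3, 58.5, 58.7, 55.7]
side 112 [2.6, 55.8, 56.7, 56.1, 56.5, 56.2, 56.2, 55.7, 57.1, 57.4, 11.9]
side 118 [2.3, 43.1, 53.3, 2.0, 2.2, 2.0, 1.6, 3.0, 52.1, 48.2, 3.6]
side 124 [1.4, 0.5, 2.1, 2.0, 2.1, 1.3, 1.4, 2.0, 2.0, 4.1, 1.8]
top 80 [52.4, 60.9, 60.8, 58.7, 59.9, 60.8, 59.4, 58.7, 60.9, 61.0, 48.8]
top 90 [41.5, 59.0, 60.2, 60.1, 60.5, 59.3, 60.5, 60.1, 60.6, 59.1, 55.6]
top 100 [2.0, 60.7, 60.3, 57.2, 59.3, 59.0, 59.5, 59.1, 59.9, 58.9, None]
top 106 [17.4, 59.9, 57.4, 59.7, 59.8, 58.1, 57.9, 59.2, 59.3, 57.6, -1.0]
top 112 [52.0, 60.4, 59.2, 60.9, 57.7, 56.5, 58.5, 59.3, 60.5, 58.1, 3.1]
top 118 [3.1, 50.1, 57.6, None, 50.8, None, None, None, 57.7, 53.9, 3.2]
top 124 [2.0, 2.1, 2.2, 5.6, 3.6, 1.1, 1.9, 4.3, 3.7, 2.4, 0.8]
```

View pics/c1.png

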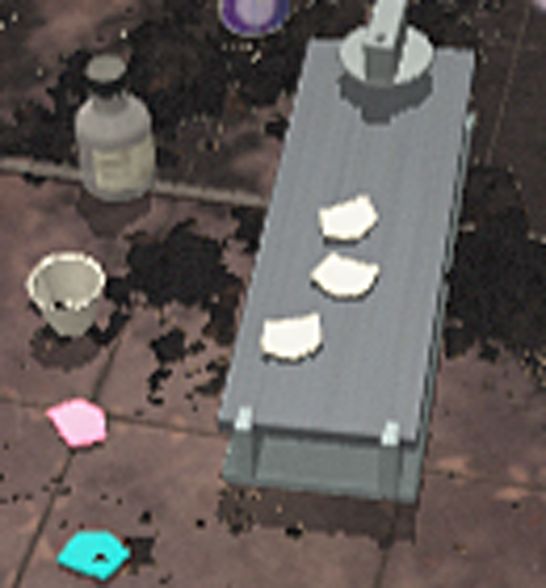

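The crop shows the three white chips on the plate at crop pixels (348,218), (345,275) and (291,336). The pink (77,422) and turquoise (93,553) look-alikes are on the bench. The hinge posts at (244,420) and (391,432) are flush with the pivot edge.

```bash
python3 -m crank '[{"x":25,"y":-18,"wz":0.061},{"x":50,"y":-37},{"x":50,"y":-37},{"x":50,"y":-37},{"x":50,"y":-37},{"x":50,"y":-37},{"x":22,"y":-17}]' 0.3 40
python3 -m crank '[{"x":17,"y":-58},{"x":17,"y":-58,"z":10},{"x":17,"y":-58,"z":10},{"x":17,"y":-58,"z":10},{"x":17,"y":-58,"z":10},{"x":17,"y":-58,"z":10},{"x":17,"y":-58,"z":10},{"x":17,"y":-58,"z":10},{"x":17,"y":-58,"z":10},{"x":14,"y":-56,"z":10}]'
python3 - <<'E'
from h import *
to((438.5,301.5,46,.267))
s=snap('wrist','w1.png');P=cloud(s)
m=(P[...,2]>60)&(P[...,2]<80)&(abs(P[...,0]-438)<80)&(abs(P[...,1]-300)<60);q=P[m]
print(len(q),np.median(q,0).round(1),cv2.minAreaRect(q[:,:2].astype(np.float32)))
E
```

```text
t 0.1 pos [ 201.1 -591.2  248.9] yaw 0.328 F [0.3 0.1 0.9] w 85.3
wz 0.061 shift [ 464.5 -798.4  202.9] rows>= 15.13
0 [nan nan nan] ((0.0, 0.0), (0.0, 0.0), 0.0)schema error: expected keys x, y, z, wx, wy, wz
schema error: expected keys x, y, z, wx, wy, wz
  return _methods._mean(a, axis=axis, dtype=dtype,
  ret = um.true_divide(
```

```bash
python3 -m crank '[{"x":25,"y":-18,"z":0,"wx":0,"wy":0,"wz":0.061},{"x":50,"y":-37,"z":0,"wx":0,"wy":0,"wz":0},{"x":50,"y":-37,"z":0,"wx":0,"wy":0,"wz":0},{"x":50,"y":-37,"z":0,"wx":0,"wy":0,"wz":0},{"x":50,"y":-37,"z":0,"wx":0,"wy":0,"wz":0},{"x":50,"y":-37,"z":0,"wx":0,"wy":0,"wz":0},{"x":22,"y":-17,"z":0,"wx":0,"wy":0,"wz":0}]' 0.3 40
python3 -m crank '[{"x":17,"y":-58,"z":0,"wx":0,"wy":0,"wz":0},{"x":17,"y":-58,"z":10,"wx":0,"wy":0,"wz":0},{"x":17,"y":-58,"z":10,"wx":0,"wy":0,"wz":0},{"x":17,"y":-58,"z":10,"wx":0,"wy":0,"wz":0},{"x":17,"y":-58,"z":10,"wx":0,"wy":0,"wz":0},{"x":17,"y":-58,"z":10,"wx":0,"wy":0,"wz":0},{"x":17,"y":-58,"z":10,"wx":0,"wy":0,"wz":0},{"x":17,"y":-58,"z":10,"wx":0,"wy":0,"wz":0},{"x":17,"y":-58,"z":10,"wx":0,"wy":0,"wz":0},{"x":14,"y":-56,"z":10,"wx":0,"wy":0,"wz":0}]'
python3 - <<'E'
from h import *
to((438.5,301.5,46,.267))
s=snap('wrist','w1.png');P=cloud(s)
m=(P[...,2]>60)&(P[...,2]<80)&(abs(P[...,0]-438)<80)&(abs(P[...,1]-300)<60);q=P[m]
print(len(q),np.median(q,0).round(1),cv2.minAreaRect(q[:,:2].astype(np.float32)))
E
```

```text
t: 1.02
eef_pos: [429.5, -297.4, 249.7]
ee_rot: [0.991, 0.135, 0.0, -0.0]
ft_force: [-0.1, -0.3, 0.6]
width: 55.3
t: 2.28
eef_pos: [436.5, 303.6, 159.6]
ee_rot: [0.991, 0.133, 0.0, 0.0]
ft_force: [0.8, -0.6, 0.8]
width: 55.5
t 2.27 pos [436.5 303.6 159.6] yaw 0.267 F [ 0.8 -0.6  0.8] w 55.5
wz 0.0 shift [  1.4   2.6 113.6] rows>= 1.82
5095 [444.9 302.9  69.7] ((438.92474365234375, 301.5523681640625), (105.24688720703125, 26.08793830871582), 15.609895706176758)
```

```bash
python3 -m crank '[{"x":1.5,"y":2.5,"z":35,"wx":0,"wy":0,"wz":0},{"x":0,"y":0,"z":35,"wx":0,"wy":0,"wz":0},{"x":0,"y":0,"z":29,"wx":0,"wy":0,"wz":0},{"x":0,"y":0,"z":15,"wx":0,"wy":0,"wz":0},{"x":0,"y":0,"z":0,"wx":0,"wy":0,"wz":0}]'
python3 -m crank '[{"x":0,"y":0,"z":0,"wx":0,"wy":0,"wz":0},{"x":0,"y":0,"z":0,"wx":0,"wy":0,"wz":0},{"x":0,"y":0,"z":0,"wx":0,"wy":0,"wz":0},{"x":0,"y":0,"z":0,"wx":0,"wy":0,"wz":0},{"x":0,"y":0,"z":0,"wx":0,"wy":0,"wz":0},{"x":0,"y":0,"z":0,"wx":0,"wy":0,"wz":0}]' -1 60
python3 - <<'E'
from h import *
# scraper start y'=-88, via lift
mid=np.array([602.1,20.4]); u=np.array([-.0785,.9969])
a=mid-88*u
to((438.5,301.5,160,.267),(a[0],a[1],160,.0785),(a[0],a[1],110,.0785))
E
```

```text
t: 2.95
eef_pos: [438.3, 299.1, 45.0]
ee_rot: [0.991, 0.133, -0.001, 0.0]
ft_force: [0.3, -0.6, 0.8]
width: 55.8
t: 3.7
eef_pos: [440.2, 300.2, 47.8]
ee_rot: [0.991, 0.133, 0.001, -0.001]
ft_force: [-0.0, -0.1, 5.6]
width: 25.2
t 3.7 pos [440.2 300.2  47.8] yaw 0.267 F [-0.  -0.1  5.6] w 25.2
wz -0.0 shift [  -1.3   -1.7 -112.2] rows>= 1.8
wz 0.189 shift [141.1 381.1  -0. ] rows>= 6.5
wz 0.0 shift [ 0.  0. 50.] rows>= 0.8
```

```bash
python3 -m crank '[{"x":0,"y":0,"z":-20,"wx":0,"wy":0,"wz":0},{"x":0,"y":0,"z":-40,"wx":0,"wy":0,"wz":0},{"x":0,"y":0,"z":-40,"wx":0,"wy":0,"wz":0.06},{"x":0,"y":0,"z":-15,"wx":0,"wy":0,"wz":0.07},{"x":0,"y":0,"z":0,"wx":0,"wy":0,"wz":0.059}]'
python3 -m crank '[{"x":10,"y":27,"z":0,"wx":0,"wy":0,"wz":0},{"x":18,"y":48,"z":0,"wx":0,"wy":0,"wz":0},{"x":18,"y":48,"z":0,"wx":0,"wy":0,"wz":0},{"x":18,"y":48,"z":0,"wx":0,"wy":0,"wz":0},{"x":18,"y":48,"z":0,"wx":0,"wy":0,"wz":0},{"x":18,"y":48,"z":0,"wx":0,"wy":0,"wz":0},{"x":18,"y":48,"z":0,"wx":0,"wy":0,"wz":0},{"x":15,"y":40,"z":0,"wx":0,"wy":0,"wz":0},{"x":8,"y":26,"z":0,"wx":0,"wy":0,"wz":0},{"x":0,"y":0,"z":0,"wx":0,"wy":0,"wz":0}]'
python3 - <<'E'
from h import *
mid=np.array([602.1,20.4]); u=np.array([-.0785,.9969]);v=np.array([.9969,.0785])
a=mid-88*u
to((a[0],a[1],111,.0785))
s=snap('wrist','w2.png')
im=cv2.cvtColor(s['pixels'],cv2.COLOR_RGB2BGR); s2=snap('side'); P=cloud(s2)
c=cv2.cvtColor(s2['pixels'],cv2.COLOR_RGB2BGR)[60:320,130:420]
cv2.imwrite('pics/p1.png',np.hstack([cv2.resize(im,(400,300)),cv2.resize(c,(400,300))]))
E
```

```text
t: 4.32
eef_pos: [439.5, 299.7, 162.4]
ee_rot: [0.999, 0.038, 0.001, -0.0]
ft_force: [0.7, 0.6, -2.9]
width: 25.8
t: 5.58
eef_pos: [609.1, -70.6, 160.2]
ee_rot: [0.999, 0.038, -0.001, -0.0]
ft_force: [0.1, 0.2, -2.4]
width: 25.5
t 5.58 pos [609.1 -70.6 160.2] yaw 0.076 F [ 0.1  0.2 -2.4] w 25.5
wz -0.003 shift [ 0.2 -3.3 49.2] rows>= 0.79
```

View pics/p1.png

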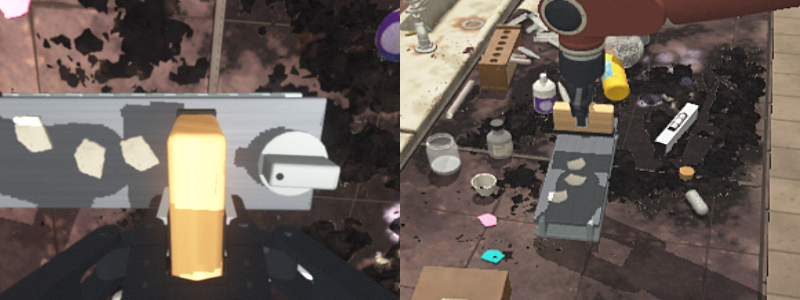

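The block hangs straight over the plate between the knob (290,170) and the nearest chip (140,153), so it can be lowered to the plate.

```bash
python3 -m crank '[{"x":-1,"y":0,"z":25,"wx":0,"wy":0,"wz":-0.003},{"x":0,"y":0,"z":20,"wx":0,"wy":0,"wz":0},{"x":0,"y":0,"z":3,"wx":0,"wy":0,"wz":0},{"x":0,"y":0,"z":0,"wx":0,"wy":0,"wz":0}]'
python3 -m crank '[{"x":0,"y":0,"z":1,"wx":0,"wy":0,"wz":0},{"x":0,"y":0,"z":0,"wx":0,"wy":0,"wz":0}]'
python3 -m crank '[{"x":0,"y":0,"z":1,"wx":0,"wy":0,"wz":0},{"x":0,"y":0,"z":0,"wx":0,"wy":0,"wz":0}]'
python3 -m crank '[{"x":0,"y":0,"z":1,"wx":0,"wy":0,"wz":0},{"x":0,"y":0,"z":0,"wx":0,"wy":0,"wz":0}]'
```

```text
t: 6.18
eef_pos: [608.1, -69.0, 112.9]
ee_rot: [0.999, 0.041, -0.0, -0.0]
ft_force: [0.2, -0.2, -2.5]
width: 25.5
t: 6.42
eef_pos: [608.7, -69.6, 112.9]
ee_rot: [0.999, 0.04, 0.001, 0.0]
ft_force: [-0.7, 0.7, -2.5]
width: 25.0
t: 6.68
eef_pos: [608.2, -69.5, 111.0]
ee_rot: [0.999, 0.04, 0.0, -0.0]
ft_force: [0.2, 0.5, -2.9]
width: 25.4
t: 6.92
eef_pos: [608.1, -69.4, 109.8]
ee_rot: [0.999, 0.04, -0.0, -0.0]
ft_force: [0.8, -0.4, -2.7]
width: 25.7
```

```bash
python3 -m crank '[{"x":0,"y":0,"z":1,"wx":0,"wy":0,"wz":0},{"x":0,"y":0,"z":0,"wx":0,"wy":0,"wz":0}]'
python3 -m crank '[{"x":0,"y":0,"z":1,"wx":0,"wy":0,"wz":0},{"x":0,"y":0,"z":0,"wx":0,"wy":0,"wz":0}]'
```

```text
t: 7.18
eef_pos: [608.4, -69.5, 109.5]
ee_rot: [0.999, 0.04, 0.0, 0.0]
ft_force: [-1.8, 0.2, 0.2]
width: 25.2
t: 7.42
eef_pos: [608.6, -69.5, 109.4]
ee_rot: [0.999, 0.04, 0.0, 0.0]
ft_force: [-3.7, 1.8, 4.6]
width: 25.4
```

```bash
python3 -m crank '[{"x":-2,"y":-8,"z":-0.6,"wx":0,"wy":0,"wz":0},{"x":-1,"y":-14,"z":0.2,"wx":0,"wy":0,"wz":0},{"x":0,"y":-16,"z":0.3,"wx":0,"wy":0,"wz":0},{"x":0,"y":-16,"z":0.3,"wx":0,"wy":0,"wz":0},{"x":0,"y":-16,"z":0.3,"wx":0,"wy":0,"wz":0},{"x":0,"y":-16,"z":0.3,"wx":0,"wy":0,"wz":0}]'
python3 -m crank '[{"x":0,"y":-16,"z":0.3,"wx":0,"wy":0,"wz":0},{"x":0,"y":-16,"z":0.3,"wx":0,"wy":0,"wz":0},{"x":0,"y":-14,"z":0.3,"wx":0,"wy":0,"wz":0}]'
python3 - <<'E'
from h import *
mid=np.array([602.1,20.4]); u=np.array([-.0785,.9969]);v=np.array([.9969,.0785])
a=mid+140*u; to((a[0],a[1],105,.0785))
s=snap('side','s2.png'); s2=snap('top')
c=cv2.cvtColor(s['pixels'],cv2.COLOR_RGB2BGR)[120:320,160:320]
d=cv2.cvtColor(s2['pixels'],cv2.COLOR_RGB2BGR)[120:240,150:340]
cv2.imwrite('pics/p2.png',np.hstack([cv2.resize(c,(400,500)),cv2.resize(d,(400,500))]))
E
```

```text
t: 8.18
eef_pos: [598.4, 17.2, 107.5]
ee_rot: [0.999, 0.041, 0.0, 0.0]
ft_force: [0.2, -2.5, 2.1]
width: 25.4
t: 8.55
eef_pos: [594.6, 62.9, 106.4]
ee_rot: [0.999, 0.04, 0.0, 0.0]
ft_force: [0.7, -2.3, 3.4]
width: 25.3
t 8.55 pos [594.6  62.9 106.4] yaw 0.081 F [ 0.7 -2.3  3.4] w 25.3
wz 0.002 shift [  4.2 -97.1   1.4] rows>= 1.55
```

View pics/p2.png

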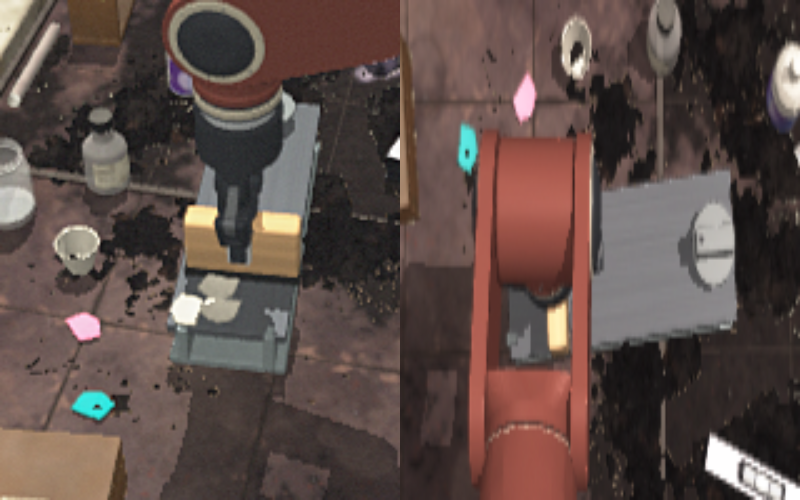

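The block has gathered all three chips in front of it at left-panel (185,308), (222,287) and (222,308). None has slipped past, so I continue off the pivot end.

```bash
python3 -m crank '[{"x":2,"y":-14,"z":0,"wx":0,"wy":0,"wz":0},{"x":2,"y":-14,"z":0.2,"wx":0,"wy":0,"wz":0},{"x":0,"y":-14,"z":0.3,"wx":0,"wy":0,"wz":0},{"x":0,"y":-14,"z":0.2,"wx":0,"wy":0,"wz":0},{"x":0,"y":-14,"z":0.2,"wx":0,"wy":0,"wz":0},{"x":0,"y":-14,"z":0,"wx":0,"wy":0,"wz":0},{"x":0,"y":-14,"z":0,"wx":0,"wy":0,"wz":0},{"x":0,"y":-10,"z":0,"wx":0,"wy":0,"wz":0},{"x":0,"y":0,"z":0,"wx":0,"wy":0,"wz":0},{"x":0,"y":0,"z":0,"wx":0,"wy":0,"wz":0}]'
python3 - <<'E'
from h import *
to((450,290,160,.0785),(450,290,48,.0785))
s=snap('side','s3.png'); 
P=cloud(s);im=s['pixels'];hsv=cv2.cvtColor(im,cv2.COLOR_RGB2HSV)
m=((hsv[...,1]<70)&(hsv[...,2]>140)&(abs(P[...,0]-590)<130)&(P[...,1]>-30)&(P[...,1]<330)).astype(np.uint8)
n,l,st,c=cv2.connectedComponentsWithStats(m)
for i in range(1,n):
    if st[i,4]>25: print(c[i].round(),st[i,4],np.median(P[l==i],0).round(1))
E
```

```text
t: 9.9
eef_pos: [589.5, 169.7, 104.9]
ee_rot: [0.999, 0.04, -0.001, 0.0]
ft_force: [0.9, 0.2, -4.0]
width: 25.5
t 9.9 pos [589.5 169.7 104.9] yaw 0.081 F [ 0.9  0.2 -4. ] w 25.5
wz 0.002 shift [-129.6 -130.8  -55.1] rows>= 3.08
wz 0.0 shift [  0.   0. 112.] rows>= 1.79
[238. 170.] 207 [585.3 226.7 383.9]
[239. 201.] 59 [593.2 202.2 281.6]
[268. 225.] 602 [571.5  50.7  58.9]
[233. 233.] 46 [647.5  89.   57.8]
[220. 273.] 133 [660.2 166.7   3.7]
[242. 275.] 171 [606.8 165.1   8.1]
```

```bash
python3 -m crank '[{"x":0,"y":0,"z":-30,"wx":0,"wy":0,"wz":0},{"x":-30,"y":-30,"z":-10,"wx":0,"wy":0,"wz":0},{"x":-40,"y":-40,"z":0,"wx":0,"wy":0,"wz":0},{"x":-40,"y":-40,"z":20,"wx":0,"wy":0,"wz":0},{"x":-20,"y":-21,"z":30,"wx":0,"wy":0,"wz":0},{"x":0,"y":0,"z":30,"wx":0,"wy":0,"wz":0},{"x":0,"y":0,"z":13,"wx":0,"wy":0,"wz":0},{"x":0,"y":0,"z":0,"wx":0,"wy":0,"wz":0}]'
python3 - <<'E'
from h import *
to((450,290,48,.0785))
s=snap('side','s4.png'); t=snap('top')
c=cv2.cvtColor(s['pixels'],cv2.COLOR_RGB2BGR)[140:320,160:320]
d=cv2.cvtColor(t['pixels'],cv2.COLOR_RGB2BGR)[120:240,130:330]
cv2.imwrite('pics/p3.png',np.hstack([cv2.resize(c,(400,450)),cv2.resize(d,(400,450))]))
E
```

```text
t: 10.95
eef_pos: [449.5, 289.3, 51.8]
ee_rot: [0.999, 0.04, -0.001, 0.0]
ft_force: [0.2, -0.4, -3.5]
width: 25.6
t 10.95 pos [449.5 289.3  51.8] yaw 0.08 F [ 0.2 -0.4 -3.5] w 25.6
wz 0.001 shift [ 0.5 -0.7  3.8] rows>= 0.06
```

View pics/p3.png

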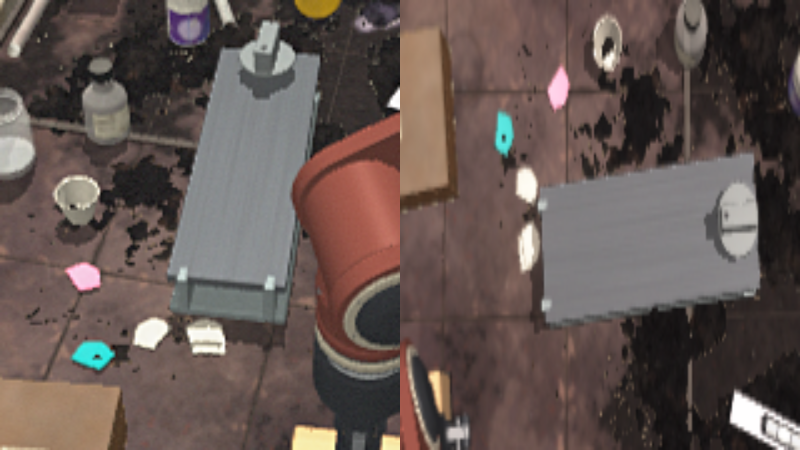

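Plate clear; all three chips lie on the bench at the pivot end (left panel (152,332) and a pair stacked at (207,338)). Next I set the block down.

```bash
python3 -m crank '[{"x":0,"y":0,"z":2.5,"wx":0,"wy":0,"wz":0},{"x":0,"y":0,"z":1.5,"wx":0,"wy":0,"wz":0},{"x":0,"y":0,"z":0,"wx":0,"wy":0,"wz":0}]'
python3 -m crank '[{"x":0,"y":0,"z":0,"wx":0,"wy":0,"wz":0},{"x":0,"y":0,"z":0,"wx":0,"wy":0,"wz":0},{"x":0,"y":0,"z":0,"wx":0,"wy":0,"wz":0},{"x":0,"y":0,"z":0,"wx":0,"wy":0,"wz":0}]' 0.3
python3 -m crank '[{"x":0,"y":0,"z":-20,"wx":0,"wy":0,"wz":0},{"x":0,"y":0,"z":-35,"wx":0,"wy":0,"wz":0},{"x":0,"y":0,"z":-35,"wx":0,"wy":0,"wz":-0.15},{"x":0,"y":0,"z":-20,"wx":0,"wy":0,"wz":-0.15},{"x":0,"y":0,"z":0,"wx":0,"wy":0,"wz":-0.15},{"x":0,"y":0,"z":0,"wx":0,"wy":0,"wz":-0.15},{"x":0,"y":0,"z":0,"wx":0,"wy":0,"wz":-0.15},{"x":0,"y":0,"z":0,"wx":0,"wy":0,"wz":-0.15},{"x":0,"y":0,"z":0,"wx":0,"wy":0,"wz":-0.15},{"x":0,"y":0,"z":0,"wx":0,"wy":0,"wz":-0.15}]'
python3 - <<'E'
from h import *
to((449,-218.7,150,1.274),(449,-218.7,25,1.274))
E
```

```text
t: 11.42
eef_pos: [449.8, 289.9, 48.6]
ee_rot: [0.999, 0.04, 0.0, -0.0]
ft_force: [0.2, -1.2, -3.6]
width: 25.3
t: 11.92
eef_pos: [449.8, 290.0, 48.6]
ee_rot: [0.999, 0.04, 0.0, -0.0]
ft_force: [-0.2, -0.5, -0.5]
width: 55.7
t: 13.18
eef_pos: [449.6, 289.9, 158.4]
ee_rot: [0.8, 0.599, -0.0, -0.0]
ft_force: [0.4, 0.3, 0.8]
width: 55.6
t 13.18 pos [449.6 289.9 158.4] yaw 1.286 F [0.4 0.3 0.8] w 55.6
wz 0.012 shift [-486.6  148.1    8.4] rows>= 8.14
wz 0.0 shift [  0.   0. 125.] rows>= 2.0
```

```bash
python3 -m crank '[{"x":-30,"y":9,"z":0,"wx":0,"wy":0,"wz":0.012},{"x":-54,"y":16.5,"z":1,"wx":0,"wy":0,"wz":0},{"x":-54,"y":16.5,"z":1,"wx":0,"wy":0,"wz":0},{"x":-54,"y":16.5,"z":1,"wx":0,"wy":0,"wz":0},{"x":-54,"y":16.5,"z":1,"wx":0,"wy":0,"wz":0},{"x":-54,"y":16.5,"z":1,"wx":0,"wy":0,"wz":0},{"x":-54,"y":16.5,"z":1,"wx":0,"wy":0,"wz":0},{"x":-54,"y":16.5,"z":1,"wx":0,"wy":0,"wz":0},{"x":-54,"y":16.5,"z":1,"wx":0,"wy":0,"wz":0},{"x":-24,"y":7,"z":0,"wx":0,"wy":0,"wz":0}]'
python3 -m crank '[{"x":0,"y":0,"z":0,"wx":0,"wy":0,"wz":0}]'
python3 - <<'E'
from h import *
s=snap('wrist','w5.png');P=cloud(s)
m=(P[...,2]>32)&(P[...,2]<60)&(abs(P[...,0]-449)<90)&(abs(P[...,1]+218)<110);q=P[m]
r=cv2.minAreaRect(q[:,:2].astype(np.float32));print(len(q),np.median(q,0).round(1),r)
to((449,-218.7,25,1.274))
s=snap('side');P=cloud(s)
m=(P[...,2]>60)&(P[...,2]<80)&(abs(P[...,0]-450)<80)&(abs(P[...,1]-290)<60);q=P[m]
print('scraper',len(q),np.median(q,0),cv2.minAreaRect(q[:,:2].astype(np.float32)))
E
```

```text
t: 14.42
eef_pos: [446.4, -220.8, 150.6]
ee_rot: [0.806, 0.591, -0.0, 0.0]
ft_force: [0.2, 1.2, 0.6]
width: 55.7
t: 14.55
eef_pos: [446.6, -219.6, 150.5]
ee_rot: [0.806, 0.591, 0.0, -0.0]
ft_force: [-0.1, 0.7, 0.5]
width: 55.9
6730 [ 453.  -208.4   40.2] ((449.4300537109375, -221.43899536132812), (161.883056640625, 26.061931610107422), 72.93537902832031)
t 14.6 pos [ 446.6 -218.4  150.3] yaw 1.267 F [-0.9 -0.7  0.1] w 55.5
wz -0.007 shift [  0.4   2.4 125.3] rows>= 2.01
scraper 719 [447.67718597 292.52012149  69.47655117] ((448.82568359375, 289.4186706542969), (105.70154571533203, 28.380434036254883), 4.103245258331299)
```

```bash
python3 -m crank '[{"x":0,"y":2.5,"z":35,"wx":0,"wy":0,"wz":-0.004},{"x":0,"y":0,"z":40,"wx":0,"wy":0,"wz":0},{"x":0,"y":0,"z":35,"wx":0,"wy":0,"wz":0},{"x":0,"y":0,"z":14,"wx":0,"wy":0,"wz":0},{"x":0,"y":0,"z":0,"wx":0,"wy":0,"wz":0}]'
python3 -m crank '[{"x":0,"y":0,"z":0,"wx":0,"wy":0,"wz":0},{"x":0,"y":0,"z":0,"wx":0,"wy":0,"wz":0},{"x":0,"y":0,"z":0,"wx":0,"wy":0,"wz":0},{"x":0,"y":0,"z":0,"wx":0,"wy":0,"wz":0},{"x":0,"y":0,"z":0,"wx":0,"wy":0,"wz":0},{"x":0,"y":0,"z":0,"wx":0,"wy":0,"wz":0}]' -1 60
python3 -m crank '[{"x":0,"y":0,"z":-20,"wx":0,"wy":0,"wz":0},{"x":0,"y":0,"z":-40,"wx":0,"wy":0,"wz":0},{"x":0,"y":0,"z":-50,"wx":0,"wy":0,"wz":-0.125},{"x":0,"y":0,"z":-20,"wx":0,"wy":0,"wz":-0.125},{"x":0,"y":0,"z":0,"wx":0,"wy":0,"wz":-0.125},{"x":0,"y":0,"z":0,"wx":0,"wy":0,"wz":0}]'
python3 - <<'E'
from h import *
to((602.1,20.4,155,1.649),(602.1,20.4,90,1.649))
E
```

```text
t: 15.28
eef_pos: [448.9, -217.8, 25.9]
ee_rot: [0.804, 0.595, -0.0, -0.001]
ft_force: [0.4, -0.4, 1.4]
width: 55.5
t: 16.02
eef_pos: [450.5, -219.6, 28.4]
ee_rot: [0.804, 0.594, 0.001, 0.001]
ft_force: [-1.6, 0.5, 6.4]
width: 25.1
t: 16.77
eef_pos: [448.6, -218.5, 155.8]
ee_rot: [0.68, 0.733, -0.0, -0.001]
ft_force: [0.6, 0.6, -5.1]
width: 25.0
t 16.77 pos [ 448.6 -218.5  155.8] yaw 1.646 F [ 0.6  0.6 -5.1] w 25.0
wz -0.003 shift [226.2 171.7   0.8] rows>= 4.54
wz 0.0 shift [ 0.  0. 65.] rows>= 1.04
```

```bash
python3 -m crank '[{"x":20,"y":15,"z":0,"wx":0,"wy":0,"wz":-0.003},{"x":40,"y":31,"z":0,"wx":0,"wy":0,"wz":0},{"x":45,"y":34,"z":0,"wx":0,"wy":0,"wz":0},{"x":45,"y":34,"z":0,"wx":0,"wy":0,"wz":0},{"x":40,"y":31,"z":0,"wx":0,"wy":0,"wz":0},{"x":26,"y":19,"z":0,"wx":0,"wy":0,"wz":0},{"x":10,"y":8,"z":20,"wx":0,"wy":0,"wz":0},{"x":0,"y":0,"z":30,"wx":0,"wy":0,"wz":0},{"x":0,"y":0,"z":12,"wx":0,"wy":0,"wz":0},{"x":0,"y":0,"z":0,"wx":0,"wy":0,"wz":0}]'
python3 -m crank '[{"x":0,"y":0,"z":2,"wx":0,"wy":0,"wz":0},{"x":0,"y":0,"z":0,"wx":0,"wy":0,"wz":0}]'
python3 -m crank '[{"x":0,"y":0,"z":2,"wx":0,"wy":0,"wz":0},{"x":0,"y":0,"z":0,"wx":0,"wy":0,"wz":0}]'
```

```text
t: 18.02
eef_pos: [601.4, 20.1, 92.7]
ee_rot: [0.679, 0.734, -0.001, -0.001]
ft_force: [-0.6, -0.4, -3.7]
width: 25.0
t: 18.27
eef_pos: [603.3, 19.9, 93.6]
ee_rot: [0.678, 0.735, 0.001, 0.001]
ft_force: [-0.1, 0.5, -4.5]
width: 25.1
t: 18.52
eef_pos: [602.7, 20.1, 90.6]
ee_rot: [0.678, 0.735, 0.0, 0.0]
ft_force: [-0.2, 0.2, -3.7]
width: 25.3
```

```bash
python3 -m crank '[{"x":0,"y":0,"z":1,"wx":0,"wy":0,"wz":0},{"x":0,"y":0,"z":0,"wx":0,"wy":0,"wz":0}]'
python3 -m crank '[{"x":0,"y":0,"z":1,"wx":0,"wy":0,"wz":0},{"x":0,"y":0,"z":0,"wx":0,"wy":0,"wz":0}]'
python3 -m crank '[{"x":0,"y":0,"z":1,"wx":0,"wy":0,"wz":0},{"x":0,"y":0,"z":0,"wx":0,"wy":0,"wz":0}]'
```

```text
t: 18.77
eef_pos: [602.8, 20.1, 89.6]
ee_rot: [0.678, 0.735, 0.0, 0.0]
ft_force: [0.6, -0.5, -3.5]
width: 24.9
t: 19.02
eef_pos: [603.0, 20.2, 89.2]
ee_rot: [0.678, 0.735, 0.0, 0.0]
ft_force: [-1.2, 2.1, 1.2]
width: 25.3
t: 19.27
eef_pos: [603.2, 20.4, 88.4]
ee_rot: [0.678, 0.735, 0.0, 0.0]
ft_force: [-3.4, 3.8, 4.6]
width: 25.4
```

```bash
python3 -m crank '[{"x":0,"y":0,"z":-0.8,"wx":0,"wy":0,"wz":0},{"x":0,"y":0,"z":0,"wx":0,"wy":0,"wz":0},{"x":0,"y":0,"z":0,"wx":0,"wy":0,"wz":0},{"x":0,"y":0,"z":0,"wx":0,"wy":0,"wz":0},{"x":0,"y":0,"z":0,"wx":0,"wy":0,"wz":0}]' 0.3
python3 -m crank '[{"x":0,"y":0,"z":-15,"wx":0,"wy":0,"wz":0},{"x":0,"y":0,"z":-30,"wx":0,"wy":0,"wz":0},{"x":0,"y":0,"z":-40,"wx":0,"wy":0,"wz":0},{"x":-20,"y":0,"z":-15,"wx":0,"wy":0,"wz":0},{"x":-45,"y":0,"z":0,"wx":0,"wy":0,"wz":0},{"x":-45,"y":0,"z":0,"wx":0,"wy":0,"wz":0},{"x":-40,"y":0,"z":0,"wx":0,"wy":0,"wz":0},{"x":-20,"y":0,"z":0,"wx":0,"wy":0,"wz":0},{"x":0,"y":0,"z":0,"wx":0,"wy":0,"wz":0}]'
python3 - <<'E'
from h import *
to((615.2,-149.3,102,1.649))
s=snap('wrist','w6.png'); P=cloud(s);im=cv2.cvtColor(s['pixels'],cv2.COLOR_RGB2BGR)
d=np.hypot(P[...,0]-615,P[...,1]+149)
for lo,hi in((100,116),(74,88)):
    m=(P[...,2]>lo)&(P[...,2]<hi)&(d<60);q=P[m]
    if len(q): print(len(q),np.median(q,0).round(1),cv2.minAreaRect(q[:,:2].astype(np.float32)))
m=(P[...,2]>88)&(P[...,2]<125)&(abs(P[...,1]-20)<100)&(abs(P[...,0]-602)<60);q=P[m]
if len(q):print('level',len(q),np.median(q,0),cv2.minAreaRect(q[:,:2].astype(np.float32)))
t=snap('side');c=cv2.cvtColor(t['pixels'],cv2.COLOR_RGB2BGR)[120:270,220:340]
cv2.imwrite('pics/p4.png',np.hstack([cv2.resize(im,(440,330)),cv2.resize(c,(264,330))]))
E
```

```text
t: 19.9
eef_pos: [602.7, 20.1, 88.1]
ee_rot: [0.678, 0.735, -0.0, 0.0]
ft_force: [-0.4, -0.3, -0.3]
width: 55.6
t: 21.02
eef_pos: [615.9, -150.6, 187.8]
ee_rot: [0.679, 0.734, -0.0, -0.0]
ft_force: [0.2, 1.4, 0.7]
width: 55.2
t 21.02 pos [ 615.9 -150.6  187.8] yaw 1.649 F [0.2 1.4 0.7] w 55.2
wz -0.0 shift [ 1.3 -0.6 85.8] rows>= 1.37
2122 [ 616.3 -148.7  108.6] ((616.4585571289062, -151.2177734375), (20.085674285888672, 51.5345573425293), 2.1169846057891846)
2669 [ 611.9 -149.    81.7] ((616.5935668945312, -150.59280395507812), (58.80049514770508, 56.707176208496094), 3.2630136013031006)
level 3195 [607.80176408 -41.26410734 100.61420664] ((607.8009643554688, -42.04670715332031), (25.932104110717773, 40.07422637939453), 4.465024948120117)
```

View pics/p4.png

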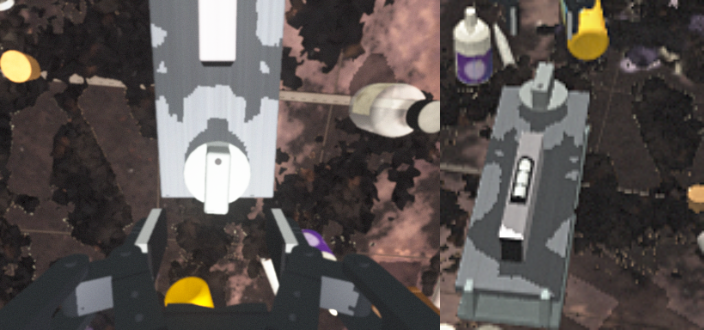

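Level lies straight along the plate (left panel, its end at (217,30)). The knob bar is centred at (217,178), within a millimetre or so of the tool axis.

```bash
python3 -m crank '[{"x":0,"y":0.6,"z":30,"wx":0,"wy":0,"wz":0.041},{"x":0,"y":0,"z":35,"wx":0,"wy":0,"wz":0},{"x":0,"y":0,"z":17,"wx":0,"wy":0,"wz":0},{"x":0,"y":0,"z":3,"wx":0,"wy":0,"wz":0},{"x":0,"y":0,"z":0,"wx":0,"wy":0,"wz":0}]'
python3 -m crank '[{"x":0,"y":0,"z":0,"wx":0,"wy":0,"wz":0},{"x":0,"y":0,"z":0,"wx":0,"wy":0,"wz":0},{"x":0,"y":0,"z":0,"wx":0,"wy":0,"wz":0},{"x":0,"y":0,"z":0,"wx":0,"wy":0,"wz":0},{"x":0,"y":0,"z":0,"wx":0,"wy":0,"wz":0},{"x":0,"y":0,"z":0,"wx":0,"wy":0,"wz":0}]' -1 40
python3 -m crank '[{"x":0,"y":0,"z":5,"wx":0,"wy":0,"wz":0},{"x":0,"y":0,"z":5,"wx":0,"wy":0,"wz":0},{"x":0,"y":0,"z":0,"wx":0,"wy":0,"wz":0}]'
python3 -m crank '[{"x":0,"y":0,"z":3,"wx":0,"wy":0,"wz":0},{"x":0,"y":0,"z":0,"wx":0,"wy":0,"wz":0}]'
python3 -m crank '[{"x":0,"y":0,"z":3,"wx":0,"wy":0,"wz":0},{"x":0,"y":0,"z":0,"wx":0,"wy":0,"wz":0}]'
```

```text
t: 21.75
eef_pos: [617.6, -149.1, 104.4]
ee_rot: [0.693, 0.721, 0.0, 0.001]
ft_force: [0.4, -0.4, -0.1]
width: 55.3
t: 22.5
eef_pos: [616.8, -149.6, 103.4]
ee_rot: [0.693, 0.721, -0.0, 0.0]
ft_force: [-2.7, -1.4, 2.9]
width: 18.9
t: 22.88
eef_pos: [616.9, -150.1, 94.1]
ee_rot: [0.693, 0.721, -0.001, 0.0]
ft_force: [-5.5, -2.9, 9.7]
width: 19.1
t: 23.12
eef_pos: [617.0, -150.3, 91.5]
ee_rot: [0.693, 0.721, -0.001, 0.001]
ft_force: [-5.6, -3.8, 8.9]
width: 19.1
t: 23.38
eef_pos: [617.0, -150.4, 89.1]
ee_rot: [0.693, 0.721, -0.001, 0.0]
ft_force: [-7.1, -3.1, 12.3]
width: 19.3
```

```bash
python3 -m crank '[{"x":0,"y":0,"z":2,"wx":0,"wy":0,"wz":0},{"x":0,"y":0,"z":0,"wx":0,"wy":0,"wz":0},{"x":0,"y":0,"z":0,"wx":0,"wy":0,"wz":0}]'
python3 - <<'E'
from h import *
to((615.2,-149.3,102,1.649))
out=[]
for n in('side','top'):
    s=snap(n);
    c=cv2.cvtColor(s['pixels'],cv2.COLOR_RGB2BGR)
    c=c[165:250,240:300] if n=='side' else c[155:205,215:295]
    out.append(cv2.resize(c,(420,595) if n=='side' else (380,237),interpolation=cv2.INTER_CUBIC))
w=snap('wrist'); w=cv2.resize(cv2.cvtColor(w['pixels'],cv2.COLOR_RGB2BGR),(380,285))
r=np.zeros((595,380,3),np.uint8);r[:237]=out[1];r[250:535]=w
cv2.imwrite('pics/p5.png',np.hstack([out[0],r]))
E
```

```text
t: 23.75
eef_pos: [617.0, -150.4, 87.7]
ee_rot: [0.693, 0.721, -0.001, 0.0]
ft_force: [-8.9, -2.7, 13.8]
width: 19.4
t 23.75 pos [ 617.  -150.4   87.7] yaw 1.61 F [-8.9 -2.7 13.8] w 19.4
wz -0.039 shift [  1.2  -1.7 -14.3] rows>= 0.23
```

View pics/p5.png

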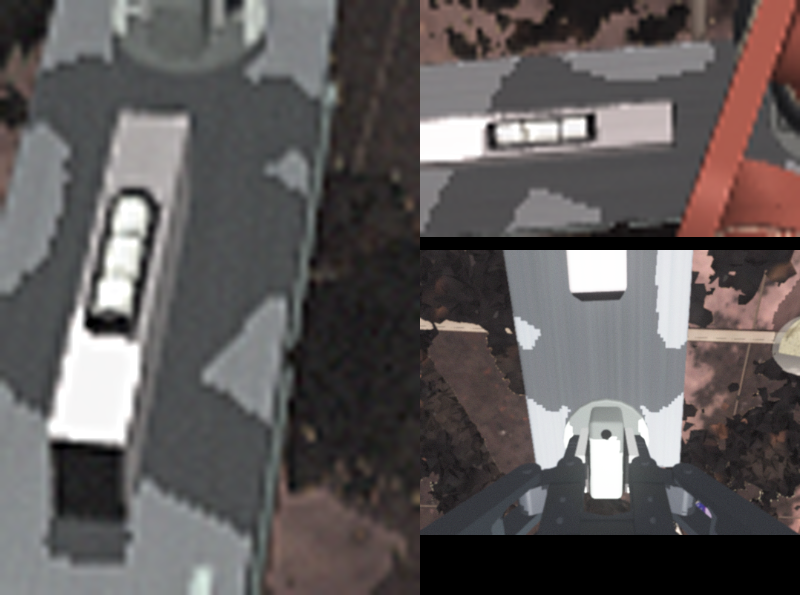

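The vial (left panel, from (130,195) to (110,325)) has its lines at about (122,237) and (117,283). The whiter patch (the bubble) looks to be at the lower, pivot end; I'll read its profile numerically.

```bash
cat >> h.py <<'E'
def vial(show=True):
    """profile along the vial centre line by casting its 3-D axis into each view; offset in mm, + towards pivot"""
    mid=np.array([602.1,20.4]); u=np.array([-.0785,.9969])
    for n in('side','top'):
        s=snap(n); Rm=R.from_quat(s['orientation']).as_matrix(); K=np.array(s['camera_matrix']);d=np.array(s['dist'],float)
        img=s['pixels'].astype(np.float32)
        o=np.arange(-40,41,2.); res=[]
        for dx in(-2,-1,0,1,2):
            v=np.array([u[1],-u[0]])
            W=np.c_[mid+o[:,None]*u+dx*v,np.full(len(o),102.)]
            pc=(W-np.array(s['position']))@Rm
            uv=cv2.projectPoints(pc,np.zeros(3),np.zeros(3),K,d)[0].reshape(-1,2).astype(np.float32)
            res.append(cv2.remap(img,uv[None,:,0],uv[None,:,1],cv2.INTER_LINEAR)[0])
        r=np.mean(res,0)
        if show:
            print(n); print('  '.join(f'{int(a)}:'+','.join(str(int(k)) for k in b) for a,b in zip(o,r)))
E
python3 - <<'E'
from h import *
vial()
E
```

```text
side
-40:134,130,131  -38:71,69,70  -36:65,64,64  -34:128,131,126  -32:186,189,183  -30:236,237,234  -28:242,243,240  -26:243,244,240  -24:241,243,239  -22:235,237,234  -20:221,223,219  -18:194,195,191  -16:163,165,160  -14:208,210,205  -12:245,247,243  -10:242,243,239  -8:238,240,236  -6:237,239,235  -4:238,240,236  -2:240,242,238  0:236,238,233  2:222,224,217  4:197,199,188  6:213,214,205  8:246,247,245  10:251,251,250  12:252,252,251  14:252,252,251  16:250,250,248  18:246,247,244  20:178,179,175  22:105,106,102  24:58,56,56  26:36,34,34  28:19,19,18  30:52,52,50  32:113,112,111  34:215,211,211  36:246,243,243  38:254,254,254  40:250,249,249
top
-40:195,183,183  -38:194,182,182  -36:181,170,170  -34:108,101,101  -32:40,38,39  -30:39,36,38  -28:158,156,157  -26:242,240,240  -24:242,241,241  -22:242,240,241  -20:242,240,241  -18:242,240,241  -16:242,240,240  -14:201,199,199  -12:167,164,164  -10:228,226,225  -8:242,240,239  -6:243,240,240  -4:243,241,240  -2:243,241,239  0:244,242,240  2:246,244,242  4:250,248,247  6:236,233,230  8:206,201,193  10:175,169,160  12:211,208,202  14:252,251,250  16:250,249,249  18:245,244,244  20:242,240,240  22:242,239,239  24:220,217,217  26:154,150,150  28:62,58,59  30:64,59,62  32:125,118,119  34:202,192,192  36:245,243,243  38:254,252,252  40:254,253,252
```

```bash
python3 -m crank '[{"x":0,"y":-1,"z":0,"wx":0,"wy":0,"wz":0},{"x":0,"y":0,"z":0,"wx":0,"wy":0,"wz":0.1},{"x":0,"y":0,"z":0,"wx":0,"wy":0,"wz":0.1},{"x":0,"y":0,"z":0,"wx":0,"wy":0,"wz":0.1},{"x":0,"y":0,"z":0,"wx":0,"wy":0,"wz":0},{"x":0,"y":0,"z":0,"wx":0,"wy":0,"wz":0},{"x":0,"y":0,"z":0,"wx":0,"wy":0,"wz":0},{"x":0,"y":0,"z":0,"wx":0,"wy":0,"wz":0},{"x":0,"y":0,"z":0,"wx":0,"wy":0,"wz":0},{"x":0,"y":0,"z":0,"wx":0,"wy":0,"wz":0}]'
python3 - <<'E'
from h import *
vial(); to((617,-150,88,1.3))
E
```

```text
t: 25.25
eef_pos: [617.7, -150.5, 88.7]
ee_rot: [0.793, 0.609, 0.001, 0.002]
ft_force: [-5.4, -2.4, 13.3]
width: 19.4
side
-40:122,119,118  -38:67,66,65  -36:73,73,71  -34:144,147,141  -32:202,205,200  -30:249,249,247  -28:245,247,243  -26:241,243,239  -24:240,242,238  -22:234,236,232  -20:220,222,217  -18:192,195,189  -16:162,164,158  -14:208,209,204  -12:246,247,243  -10:242,243,239  -8:239,241,236  -6:238,240,236  -4:239,240,236  -2:236,238,232  0:207,209,197  2:186,188,172  4:190,192,182  6:218,220,213  8:247,247,245  10:251,251,250  12:250,250,249  14:247,248,245  16:242,244,239  18:234,236,230  20:157,159,155  22:83,83,83  24:53,52,54  26:34,33,36  28:14,14,17  30:49,47,48  32:112,109,108  34:214,210,209  36:245,243,242  38:254,254,254  40:250,249,249
top
-40:195,183,183  -38:195,183,183  -36:193,182,182  -34:117,110,111  -32:41,38,40  -30:36,34,36  -28:156,153,154  -26:241,239,238  -24:242,240,240  -22:242,240,240  -20:242,240,240  -18:242,240,240  -16:242,240,240  -14:201,198,198  -12:166,163,163  -10:227,225,224  -8:242,240,239  -6:243,240,239  -4:243,240,239  -2:246,244,243  0:250,248,247  2:252,250,249  4:241,238,232  6:232,227,219  8:219,214,206  10:211,207,204  12:231,228,227  14:246,244,244  16:242,241,241  18:242,240,240  20:241,240,240  22:241,239,239  24:235,232,232  26:168,165,165  28:64,60,61  30:59,56,57  32:121,113,114  34:202,192,192  36:245,242,242  38:254,252,252  40:254,252,252
t 25.35 pos [ 617.7 -150.5   88.7] yaw 1.309 F [-5.5 -2.2 13.3] w 19.5
wz 0.009 shift [ 0.3 -0.8  0.7] rows>= 0.02
```

```bash
python3 -m crank '[{"x":0,"y":0,"z":0,"wx":0,"wy":0,"wz":0.1},{"x":0,"y":0,"z":0,"wx":0,"wy":0,"wz":0.1},{"x":0,"y":0,"z":0.5,"wx":0,"wy":0,"wz":0.12},{"x":0,"y":0,"z":0.5,"wx":0,"wy":0,"wz":0},{"x":0,"y":0,"z":0,"wx":0,"wy":0,"wz":0},{"x":0,"y":0,"z":0,"wx":0,"wy":0,"wz":0},{"x":0,"y":0,"z":0,"wx":0,"wy":0,"wz":0},{"x":0,"y":0,"z":0,"wx":0,"wy":0,"wz":0},{"x":0,"y":0,"z":0,"wx":0,"wy":0,"wz":0},{"x":0,"y":0,"z":0,"wx":0,"wy":0,"wz":0}]'
python3 - <<'E'
from h import *
vial(); to((617,-150,88,1.3))
out=[]
for n in('side','top'):
    im=np.mean([snap(n)['pixels'].astype(float) for _ in range(2)],0)[...,::-1]
    c=im[190:216,250:264] if n=='side' else im[172:190,225:262]
    b=np.clip((c-215)/40*255,0,255).astype(np.uint8)
    c=c.astype(np.uint8)
    f=lambda a:cv2.resize(a,None,fx=10,fy=10,interpolation=cv2.INTER_CUBIC)
    out.append(np.hstack([f(c),f(b)]))
w=max(o.shape[1] for o in out)
cv2.imwrite('pics/p6.png',np.vstack([cv2.copyMakeBorder(o,0,5,0,w-o.shape[1],cv2.BORDER_CONSTANT) for o in out]))
E
```

```text
t: 26.6
eef_pos: [618.5, -150.9, 88.7]
ee_rot: [0.88, 0.475, 0.002, 0.003]
ft_force: [-5.8, -2.1, 15.6]
width: 19.5
side
-40:122,119,120  -38:64,63,65  -36:70,70,70  -34:144,146,140  -32:203,204,199  -30:249,249,246  -28:245,246,241  -26:240,242,237  -24:240,242,237  -22:235,237,233  -20:223,225,220  -18:197,200,194  -16:167,170,163  -14:210,212,206  -12:245,246,242  -10:243,244,240  -8:238,239,234  -6:232,233,225  -4:236,236,227  -2:242,242,235  0:247,247,242  2:231,232,227  4:186,188,181  6:198,200,194  8:234,236,232  10:238,240,236  12:238,240,237  14:241,243,239  16:240,242,237  18:235,237,230  20:158,160,156  22:84,84,83  24:54,54,55  26:36,35,36  28:18,18,17  30:50,49,48  32:112,110,109  34:215,211,210  36:245,243,243  38:254,254,254  40:250,249,249
top
-40:195,184,184  -38:195,184,183  -36:195,184,183  -34:119,112,112  -32:41,38,39  -30:35,33,34  -28:155,153,153  -26:241,239,238  -24:242,240,240  -22:242,240,240  -20:242,240,240  -18:242,240,240  -16:241,240,240  -14:207,205,205  -12:174,170,171  -10:223,221,220  -8:241,239,238  -6:247,245,244  -4:251,250,249  -2:249,247,244  0:241,238,231  2:228,223,210  4:244,242,237  6:251,250,248  8:237,236,235  10:176,173,173  12:201,199,199  14:241,240,240  16:242,240,240  18:241,240,240  20:241,240,240  22:241,239,239  24:241,239,239  26:176,173,173  28:66,62,63  30:60,56,57  32:120,113,114  34:202,192,192  36:245,242,242  38:254,252,252  40:254,252,252
t 26.7 pos [ 618.5 -150.9   88.7] yaw 0.989 F [-5.2 -2.  16.2] w 19.0
wz -0.311 shift [ 0.4 -1.7  0.7] rows>= 0.03
```

View pics/p6.png

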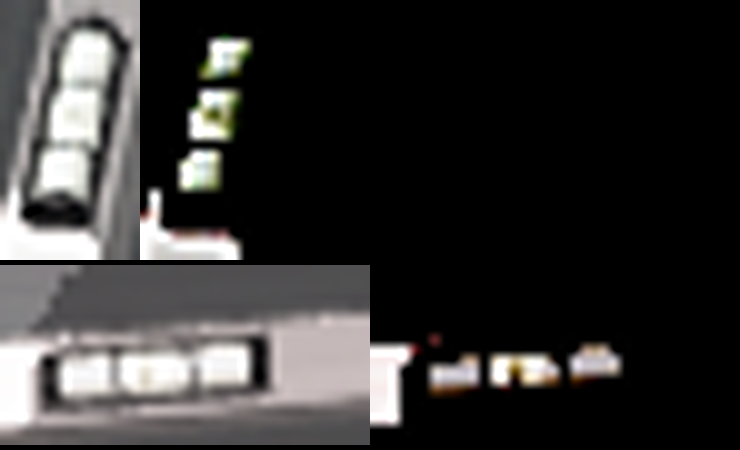

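```bash
python3 -m crank '[{"x":0,"y":0,"z":0,"wx":0,"wy":0,"wz":0.09},{"x":0,"y":0,"z":0,"wx":0,"wy":0,"wz":0.09},{"x":0,"y":0,"z":0,"wx":0,"wy":0,"wz":0},{"x":0,"y":0,"z":0,"wx":0,"wy":0,"wz":0},{"x":0,"y":0,"z":0,"wx":0,"wy":0,"wz":0},{"x":0,"y":0,"z":0,"wx":0,"wy":0,"wz":0},{"x":0,"y":0,"z":0,"wx":0,"wy":0,"wz":0},{"x":0,"y":0,"z":0,"wx":0,"wy":0,"wz":0},{"x":0,"y":0,"z":0,"wx":0,"wy":0,"wz":0},{"x":0,"y":0,"z":0,"wx":0,"wy":0,"wz":0}]'
python3 -m crank '[{"x":0,"y":0,"z":0,"wx":0,"wy":0,"wz":0},{"x":0,"y":0,"z":0,"wx":0,"wy":0,"wz":0},{"x":0,"y":0,"z":0,"wx":0,"wy":0,"wz":0},{"x":0,"y":0,"z":0,"wx":0,"wy":0,"wz":0},{"x":0,"y":0,"z":0,"wx":0,"wy":0,"wz":0},{"x":0,"y":0,"z":0,"wx":0,"wy":0,"wz":0},{"x":0,"y":0,"z":0,"wx":0,"wy":0,"wz":0}]'
python3 - <<'E'
from h import *
vial(); to((617,-150,88,1.3))
E
```

```text
t: 28.15
eef_pos: [618.9, -151.2, 89.1]
ee_rot: [0.919, 0.394, 0.003, 0.003]
ft_force: [-4.7, -2.9, 15.0]
width: 19.2
t: 29.02
eef_pos: [618.8, -151.1, 89.0]
ee_rot: [0.919, 0.394, 0.003, 0.003]
ft_force: [-4.7, -2.5, 16.3]
width: 19.2
side
-40:119,117,117  -38:64,63,64  -36:73,73,72  -34:149,152,145  -32:205,207,201  -30:248,249,245  -28:245,246,242  -26:241,242,238  -24:240,242,237  -22:234,236,232  -20:222,224,219  -18:201,204,197  -16:181,184,176  -14:217,219,213  -12:246,247,242  -10:240,241,233  -8:235,236,227  -6:234,235,226  -4:243,244,239  -2:252,252,252  0:249,250,246  2:229,231,226  4:186,188,184  6:199,202,197  8:234,235,231  10:238,240,236  12:238,240,237  14:240,242,239  16:239,241,236  18:234,236,230  20:158,160,156  22:84,85,84  24:54,53,54  26:37,36,37  28:20,20,21  30:53,51,52  32:106,103,103  34:182,178,178  36:219,217,216  38:245,244,243  40:248,247,247
top
-40:195,184,183  -38:195,184,183  -36:195,184,183  -34:121,113,114  -32:43,40,41  -30:36,33,35  -28:146,143,144  -26:231,228,228  -24:242,240,239  -22:242,240,240  -20:242,240,240  -18:242,240,240  -16:241,240,240  -14:207,205,205  -12:175,171,171  -10:227,224,223  -8:246,245,243  -6:250,249,247  -4:248,245,241  -2:239,235,227  0:239,236,228  2:251,250,248  4:252,251,249  6:247,245,245  8:230,227,227  10:173,169,170  12:200,197,198  14:241,239,240  16:242,239,240  18:241,240,240  20:241,240,240  22:241,239,239  24:241,239,238  26:176,173,173  28:66,63,63  30:60,56,57  32:119,111,112  34:199,189,189  36:245,242,242  38:254,252,252  40:254,252,252
t 29.12 pos [ 618.8 -151.1   89.1] yaw 0.809 F [-4.5 -3.6 15.7] w 18.9
wz -0.491 shift [ 0.6 -2.1  1.1] rows>= 0.04
```

Both views read the bubble within about 1 mm of the middle of the two lines, and the press is steady at about 16 N with the grip closed on the bar.

Run:
```python
from h import *
print(ctrl.hand_in()); st=ctrl.sense(); print(st['t'],st['ft_force'],st['width'])
```

```text
the job is handed in; nothing more can be done
None
the job is handed in; nothing more can be done
```

The job is handed in at about 29 s of the 72 s allowed; the hand-in gives no verdict.

**What I did:**
- I wiped the three white chips off the pivot end of the plate with the scraper and stood the block back on the bench.
- I laid the level along the plate and let go of it.
- I gripped the knob, pressed it down and turned it about 0.8 rad clockwise. The arm was still gripping and pressing at hand-in.

**Last checks:**
- **Bubble:** it sat within about 0.5 mm of centre in the top view. The side view put it about 1 mm off towards the knob, so the two disagree slightly, but both are inside 3.5 mm.
- **Press and grip:** the press was steady at about 16 N, with the grip set to 40 N and the fingers 19 mm apart on the 20 mm bar. The foot's contact force can't be read directly. I infer it from the press, which is well above the 5 to 9 N needed, and from the bubble following each turn.
- **Chips and scraper:** I saw all three chips on the bench, two of them stacked, just after the sweep. The scraper was standing upright away from the stand. I did not look at any of them again at the end.
- **Bystanders:** I never went near them and did not re-measure their positions.

One early move was refused for missing row keys; nothing moved, and I resent it.

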